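# Unlock a sprung sampling pump, draw its rod to the set mark and hold it

### The arm

A 6-joint arm with a two-finger parallel gripper is mounted at the origin on the work surface. World frame = base frame: x ahead of the robot, y to its left, z up, the work surface at z = 0. Lengths are in m, angles in degrees, forces in N, time in s.
With the tool pointing down it reaches from about 0.4 to 0.825 m from the base axis. Payload 7 kg.
Tool frame: the origin (TCP) lies midway between the tips of the shut fingers; the grasp point (between the pads) lies 19 mm behind it (r.grasp_offset is the distance from the TCP to the grasp point, in m); z points along the fingers, x is the direction in which the jaws open and shut, and the axes are right-handed (so a half turn about z gives the same grasp; the last joint's range is limited). The gripper opens to 88 mm and grips with 3 to 60 N. Pads are 19 mm wide; open, the fingers measure 130 mm over their backs; the gripper's body (78 mm by 193 mm) begins 47 mm behind the grasp point.
Start: joints at [81.308, 20.546, 0.682, 0, -70.136, -16.507], TCP at [0.287, 0.611, 0.227] pointing down, gripper open.
Joint ranges: [-176.03, 176.03], [-82.01, 121.73], [-58.28, 71.71], [-173.87, 95.51], [-174.79, -0.11], [-173.66, 173.66]. Speed limits (degrees/s): [136.94, 136.94, 172.46, 180, 180, 180].

### API

Orientations are given as [roll, pitch, yaw] about the fixed x, y, z axes, in that order (R = Rz(yaw) Ry(pitch) Rx(roll)).
In Python, from plant import r gives the robot as it stands.
- The arm moves only by the tool step_arm, never from a script. Its argument "deltas" is a list of rows, each a list of 7 numbers: the turn, a rotation vector about the tool's x, y, z in rad, then the shift along the tool's x, y, z in mm, then the opening, from -1 (shut) to 1 (fully open), so that 0 is half open. In form: [[ax, ay, az, x, y, z, grip], ...]. A call has 1 to 10 rows; each row shifts and turns the pose as measured when the row begins, along the tool's axes as they then stand; what a row does not reach is not made up. A row lasts 1/10 s, in which the tool goes at most 50 mm and 8.59 degrees, less where a joint would pass 70% of its speed; a pose out of reach is approached as far as the arm can. A call with a gripper value outside its range is refused whole. The fingers move at their own pace and stop on an object; "squeeze" is the grip in N (left out, the last holds). Time passes only in rows, so rows that do not move let the fingers close. It gives the time, the measured TCP pose, the force and the opening at its end, in the units of the state.
- r.get_state(): the state, without advancing time (a new reading comes with each control period).
- r.capture(name): name is "side" or "top"; returns the picture (480x640x3 uint8, red, green, blue); there is no depth.
- r.camera_info(name): a dict with "vertical_fov" (degrees; the focal length in pixels is half the picture's height over the tangent of half this angle, whatever the lens; pixels are square), "cx", "cy" (the principal point, pixels), "view" (4x4, takes a point from world to camera coordinates). Camera axes: x right, y down, z forward; pixel columns grow to the right and rows downward; lengths in m; the calibration is good to about 2 mm. A picture is of the moment at which its call begins. camera_info takes no time and is no camera call.
- r.close_job(): hands the job in, once; it reports no verdict.
The state is a dict: "time_s": time; "joints": joint angles; "qd": joint speeds; "joint_torque": joint torques, N m; "tcp_pos": TCP position; "eef_rot": TCP orientation; "contact_force": force on the tool from outside, world axes, zero at the start; "moment": the same for the moment, N m; "gripper_width": finger opening in m.
Only numpy, scipy, OpenCV 4.12 (cv2) and the standard library are available. Lean on these libraries where they do the work, as an engineer would, in place of code of your own. Each camera call takes 0.05 s, during which the arm holds its last target.

### The job

The little hand-drawn sampling pump on the lab bench is locked, with its sprung rod fully in. Without lifting it yet, turn the handle on top until its pointed nose faces the raised rib on the cap; then, keeping the nose on the rib, draw the rod straight up against its spring until the pointer in the barrel's slot is level with the set marker on the scale beside it, and finish while still holding the rod steady there in the gripper - do not let go. Leave the set marker and the things standing around the pump as they are.

Things in the scene. Friction and masses are not known exactly. Their poses are not given: they have to be found in the camera images.
- stand: The pump's body, fixed to the bench: grey base 130 x 110 x 14 mm, upright white barrel 52 mm in diameter, black cap 64 mm in diameter with its top 142 mm above the bench, white scale panel 90 mm wide on the +x side. Origin: on the barrel's vertical axis at bench height; z up, +x from the axis towards the scale panel and the cap's rib.
- cap_rib (a point): Middle of the raised white rib on the cap: 20 mm long radially, 6 mm wide, 26 to 46 mm from the barrel axis along the stand's +x, its top (this point) 148 mm above the bench.
- handle: Grey handle on the rod: upright bar 16 mm thick (y), 32 mm tall, 60 mm long (x: rounded end at -30, pointed nose at +30, flat sides -22 to +22 mm). Origin: bar's centre, on the barrel axis, 180 mm above the bench with the rod in. Under it a 14 mm stem and a 36 mm disc, top 30 mm below. Starts 0.5 to 1.3 rad anticlockwise (from above) of the rib; turns lightly, stops 0.4 rad past the rib, stays put.
- plunger: The steel rod (10 mm in diameter) with the handle on top and the pointer; slides straight up by at most 85 mm. Its inner spring pulls it back with 6 N when fully in, growing 1 N per 10 mm (plus about 1.6 N of weight), and sends it home when let go. Origin: on the barrel axis, at bench height when fully in, so its height is how far the rod is out.
- pointer_tip (a point): Middle of the front face of the pointer, a black crossbar 24 mm wide and 8 mm tall in front of the dark slot in the white scale panel. It is fixed to the rod and rises with it one to one, but does not turn with the handle. 48 mm from the barrel axis along the stand's +x, 40 mm above the bench when the rod is fully in. Axes parallel to the stand's.
- marker_tip (a point): Tip of the black set marker (block 16 x 20 x 12 mm with a wedge pointing at the slot) on the scale beside the slot, on the stand's +y side; the wedge's tip is at the marker's mid-height, 14 mm from the slot's middle, 2 mm beside the crossbar's end when level. The marker sits 30 to 65 mm above the pointer's home height and stays put by friction. Axes parallel to the stand's.
- tip_box: Bystander: closed purple box 118 x 80 x 56 mm with rows of dark holes; origin at the centre of its underside.
- bottle: Bystander: bottle 64 mm in diameter, 120 mm tall, with a blue cap; origin at the centre of its underside.
- tube_rack: Bystander: blue rack 105 x 62 mm with six capped white tubes, 111 mm tall overall; origin at the centre of its underside.
There are look-alikes about, which are no part of the job. Leave any yellow look-alike of the stand alone.

How it is judged (in metres and radians):
On the way, in this order (a step that is already met when the one before it is completed fails the run):
1. the nose is turned to the rib (within 0.15 rad) while the rod is still in (less than 6 mm out) (angle between the x axis of handle and the x axis of stand, either way round below 0.15 rad and z of handle in the frame of stand below 0.186 m), for 0.1 s.
2. the rod is drawn until the pointer is level with the set marker (within 6 mm), nose on the rib (angle between the x axis of handle and the x axis of stand, either way round below 0.15 rad and z of pointer_tip in the frame of marker_tip between -0.006 and 0.006 m), for 0.3 s.
At the end, for the whole second after the job is handed in: The gripper's fingers still hold the handle (contact over 3 N) at rest, the pointer's height is within 6 mm of the set marker's, the nose is within 0.15 rad of the rib, the marker has not been shifted (4 mm), and the tip box, bottle and tube rack stand where they stood (25 mm) (all of step 2 and contact force between the fingers and handle above 3 N and linear speed of handle below 0.01 m/s and angular speed of handle below 0.1 rad/s and distance of marker_tip from where it was at the start of the episode below 0.004 m and distance of each of tip_box, bottle, tube_rack from where it was at the start of the episode below 0.025 m and angle between each of tip_box, bottle, tube_rack's own z axis and vertical below 0.2 rad); the arm keeps its last pose, push and grip.
It fails at once if the rod is drawn more than 12 mm out while the nose is more than 0.25 rad off the rib (z of handle in the frame of stand above 0.192 m and angle between the x axis of handle and the x axis of stand, either way round above 0.25 rad).
It fails at once if the set marker is shifted by 4 mm or more (distance of marker_tip from where it was at the start of the episode above 0.004 m).
It fails at once if a bystander is pushed more than 25 mm or tipped (distance of any of tip_box, bottle, tube_rack from where it was at the start of the episode above 0.025 m or angle between any of tip_box, bottle, tube_rack's own z axis and vertical above 0.2 rad).
It also fails if it takes over 38 s, if anything falls off the work surface, if the arm or the gripper's body presses on something with over 40 N, if the wrist force passes 120 N, or if a joint passes its speed limit or range.

## Working session

There is one attempt and no reset: what is moved stays moved. The work goes in short steps, Python scripts to look and compute and a tool call to move; the robot and the scene stay as the last step left them, time stands still between calls to the robot, and variables do not carry over. Pictures are saved under pics/ and viewed, and the job is handed in when it is done.

Besides the shell and the picture viewer there is one more tool, called after ">>>" as a command line: name --pt "numbers of a row" for each row, then --argument value for the rest. step_arm: Moves the arm, as the interface text tells. Its arguments: {"type":"object","properties":{"deltas":{"type":"array","items":{"type":"array","items":{"type":"number"}}},"squeeze":{"type":"number"}},"required":["deltas"]}

```bash
ls; mkdir -p pics; python3 - <<'E'
from plant import r
import cv2
for n in("side","top"):
    im=r.capture(n); cv2.imwrite(f"pics/{n}0.png",im[:,:,::-1]); print(n,r.camera_info(n))
print(r.get_state())
E
```

```text
pics
side {'vertical_fov': 53.12987149219164, 'cx': 317.76914499899766, 'cy': 237.25880593144495, 'view': array([[ 0.94674018, -0.32190073,  0.00793392, -0.52268513],
       [-0.19797973, -0.60135537, -0.77406443,  0.20303475],
       [ 0.25394301,  0.73126714, -0.63305712,  0.80633281],
       [ 0.        ,  0.        ,  0.        ,  1.        ]])}
top {'vertical_fov': 49.959218623911696, 'cx': 316.3049931215752, 'cy': 246.42390073460518, 'view': array([[-0.02153759, -0.99957711,  0.01953814,  0.0121783 ],
       [-0.98481886,  0.01784461, -0.17266552,  0.57999832],
       [ 0.17224385, -0.02296033, -0.98478672,  0.90048298],
       [ 0.        ,  0.        ,  0.        ,  1.        ]])}
{'time_s': 0.1, 'joints': array([ 8.13090753e+01,  2.05878435e+01,  6.38728170e-01, -1.94004144e-02,
       -7.01360680e+01, -1.65066108e+01]), 'qd': array([-0.00233161, -0.18817862,  0.12014769,  0.08974982, -0.04334217,
        0.02496735]), 'joint_torque': array([-1.34774891e-03, -5.84164989e+01,  2.93751293e+01,  7.01547056e+00,
        1.01827996e-02, -4.44940827e-05]), 'tcp_pos': array([0.28720483, 0.61035675, 0.22570312]), 'eef_rot': array([-1.79993282e+02, -8.68550444e-02, -1.15204146e+02]), 'contact_force': array([-0.22637778,  0.05228728, -0.16579715]), 'moment': array([ 0.05040986, -0.01189407,  0.02614284]), 'gripper_width': 0.08757801211729917}
```

View pics/side0.png

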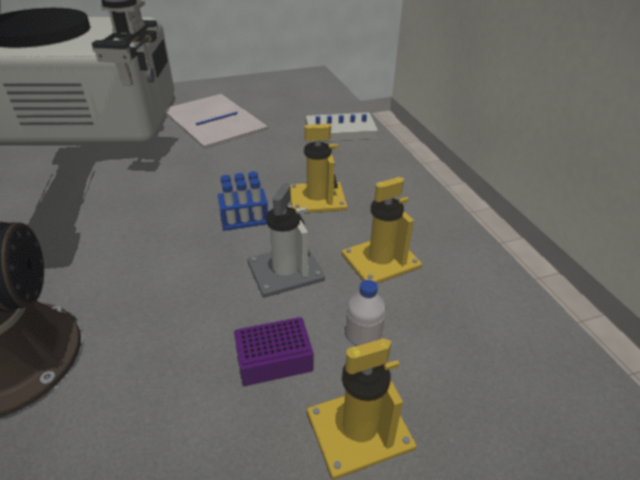

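View pics/top0.png

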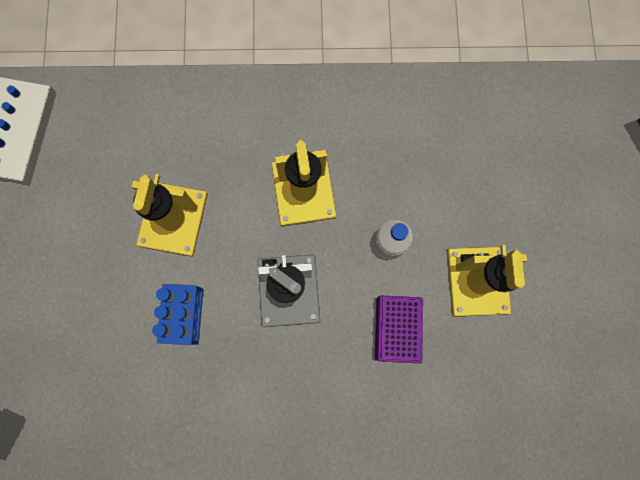

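The grey-based, white-barrelled unit (top view about 287,285; side view about 285,240) is the pump. The three yellow units are look-alikes. I'll confirm it in enlarged crops.

```bash
python3 - <<'E'
import cv2
a=cv2.imread("pics/top0.png")[240:340,240:340]; cv2.imwrite("pics/top0c.png",cv2.resize(a,(600,600),interpolation=cv2.INTER_CUBIC))
a=cv2.imread("pics/side0.png")[170:300,235:345]; cv2.imwrite("pics/side0c.png",cv2.resize(a,(508,600),interpolation=cv2.INTER_CUBIC))
E
```

```text
(no output)
```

View pics/top0c.png

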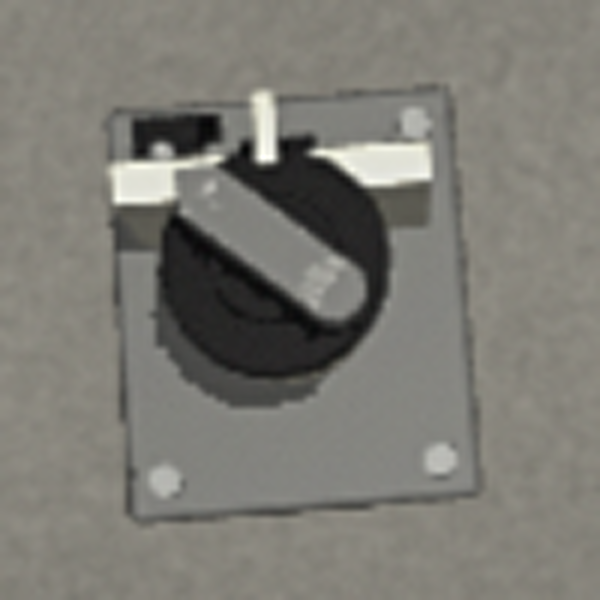

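View pics/side0c.png

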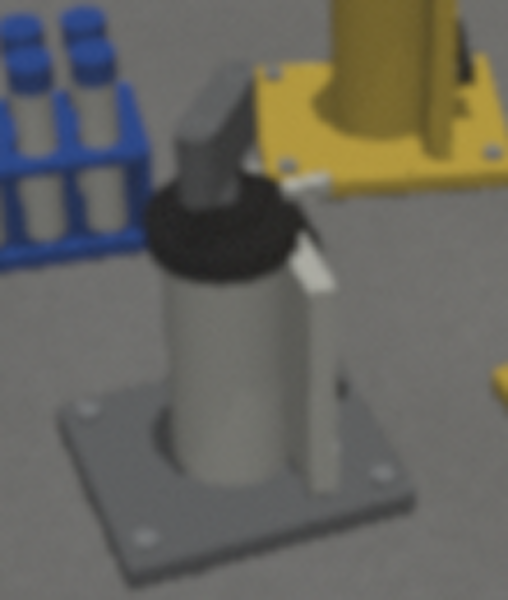

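```bash
cat > h.py <<'E'
import numpy as np
from plant import r
from scipy.optimize import least_squares
def cam(n):
    c=r.camera_info(n); f=240/np.tan(np.radians(c['vertical_fov'])/2); return f,c['cx'],c['cy'],np.array(c['view'])
def proj(n,P):
    f,cx,cy,V=cam(n); p=np.atleast_2d(P)@V[:3,:3].T+V[:3,3]
    return np.c_[cx+f*p[:,0]/p[:,2],cy+f*p[:,1]/p[:,2]]
def atz(n,uv,z):
    f,cx,cy,V=cam(n); d=V[:3,:3].T@np.array([(uv[0]-cx)/f,(uv[1]-cy)/f,1]); o=-V[:3,:3].T@V[:3,3]
    return o+d*(z-o[2])/d[2]
def S(p,P):
    P=np.atleast_2d(P).astype(float);c,s=np.cos(p[2]),np.sin(p[2])
    return np.c_[p[0]+c*P[:,0]-s*P[:,1],p[1]+s*P[:,0]+c*P[:,1],P[:,2]]
E
python3 - <<'E'
from h import *
ct=lambda u,v:(240+(u+.5)/6-.5,240+(v+.5)/6-.5)
cs=lambda u,v:(235+u/4.615,170+v/4.615)
print('cams',[-cam(n)[3][:3,:3].T@cam(n)[3][:3,3] for n in('side','top')])
C=[atz('top',ct(*q),.014) for q in[(110,106),(447,87),(482,492),(133,518)]]
C=np.array(C);print(C); print([np.linalg.norm(C[i]-C[i-1]) for i in range(4)])
r1=np.array(atz('top',ct(262,92),.148)),np.array(atz('top',ct(266,160),.148));print('rib',r1,atz('top',ct(275,265),.142))
h=[atz('top',ct(*q),.196) for q in[(186,178),(350,305)]];print('handle ends',h,np.linalg.norm(h[0]-h[1]))
# side base corners
D=[atz('side',cs(*q),.014) for q in[(58,412),(132,572),(412,498),(340,345)]];print(np.array(D))
E
```

```text
cams [array([ 0.3302812 , -0.63580137,  0.67176365]), array([0.41635292, 0.02249869, 0.98669145])]
[[ 0.56755343  0.11156305  0.014     ]
 [ 0.57169225  0.00438898  0.014     ]
 [ 0.44372016 -0.00385933  0.014     ]
 [ 0.43800489  0.10469767  0.014     ]]
[np.float64(0.12973033565273517), np.float64(0.10725395992327615), np.float64(0.12823762888367507), np.float64(0.108707339657521)]
rib (array([0.54983833, 0.05767112, 0.148     ]), array([0.53100223, 0.05677619, 0.148     ])) [0.50279573 0.05487117 0.142     ]
handle ends [array([0.52015844, 0.07542383, 0.196     ]), array([0.48663937, 0.03375779, 0.196     ])] 0.053475105531012285
[[ 0.43478148  0.10156019  0.014     ]
 [ 0.44247689 -0.00414197  0.014     ]
 [ 0.56570657  0.00075042  0.014     ]
 [ 0.56768981  0.10623584  0.014     ]]
```

```bash
python3 - <<'E'
import cv2
from h import *
a=cv2.imread("pics/top0.png")[250:290,255:315]; cv2.imwrite("pics/top0d.png",cv2.resize(a,(780,520),interpolation=cv2.INTER_CUBIC))
b=cv2.imread("pics/side0.png")[200:270,285:325]; cv2.imwrite("pics/side0d.png",cv2.resize(b,(343,600),interpolation=cv2.INTER_CUBIC))
p=[.5045,.0548,np.radians(3.2)]
for z in(.07,.08,.09,.1,.11):
    print(z,proj('top',S(p,[[.048,.014,z],[.048,.034,z]])).round(1).tolist(),proj('side',S(p,[[.048,.014,z]])).round(1).tolist())
print(proj('top',S(p,[[.055,.045,.014],[-.055,.045,.014],[.055,-.045,.014],[.048,.012,.044],[.048,-.012,.044]])).round(1))
print(proj('side',S(p,[[.055,.045,.014],[.048,.012,.044],[.048,-.012,.044]])).round(1))
E
```

```text
0.07 [[277.4, 260.9], [266.3, 261.7]] [[306.3, 235.6]]
0.08 [[277.1, 260.0], [265.9, 260.9]] [[306.2, 231.7]]
0.09 [[276.8, 259.2], [265.4, 260.0]] [[306.2, 227.7]]
0.1 [[276.5, 258.4], [265.0, 259.2]] [[306.2, 223.6]]
0.11 [[276.2, 257.5], [264.5, 258.3]] [[306.1, 219.5]]
[[262.5 262.7]
 [266.  320.9]
 [309.7 259.2]
 [279.3 262.8]
 [292.3 261.9]]
[[304.3 246.8]
 [306.7 246.2]
 [311.  253.4]]
```

View pics/top0d.png

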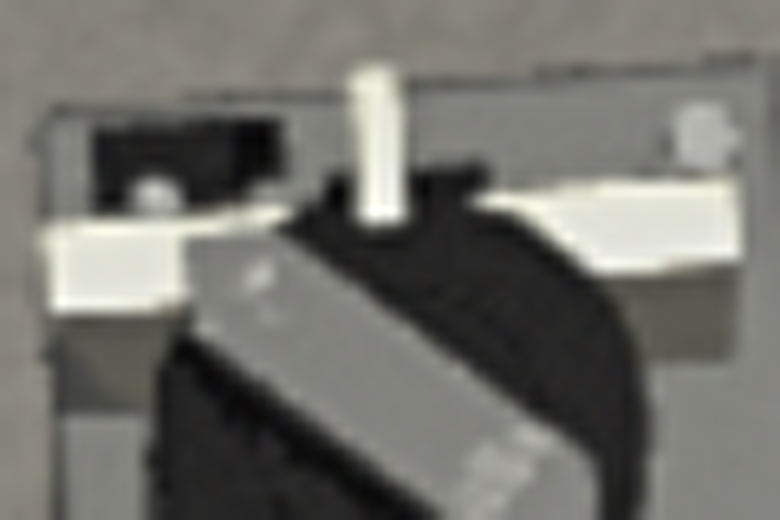

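View pics/side0d.png

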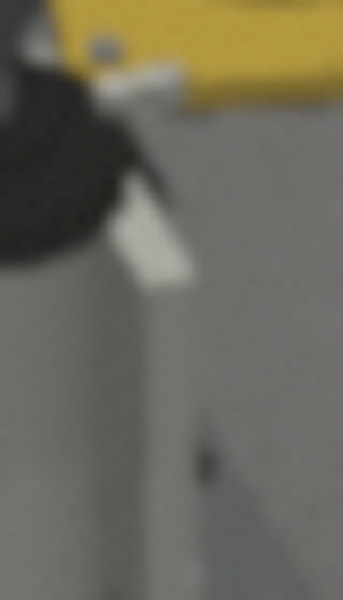

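```bash
python3 - <<'E'
from h import *
c=lambda u,v:(255+(u+.5)/13-.5,250+(v+.5)/13-.5)
k=8.571
d=lambda u,v:(285+(u+.5)/k-.5,200+(v+.5)/k-.5)
p0=[.5045,.0548,np.radians(3.2)]
ct=lambda u,v:(240+(u+.5)/6-.5,240+(v+.5)/6-.5)
cs=lambda u,v:(235+u/4.615,170+v/4.615)
base=[[.065,.055,.014],[.065,-.055,.014],[-.065,-.055,.014],[-.065,.055,.014]]
bt=[ct(110,106),ct(447,87),ct(482,492),ct(133,518)]
bs=[cs(340,345),cs(412,498),cs(132,572),cs(58,412)]
rib=[[.046,0,.148],[.026,0,.148]]; rt=[c(375,68),c(382,222)]
ptr=[[.048,.012,.044],[.048,-.012,.044]]; pt=[c(328,170),c(490,165)]
def f(q,full=False):
    p=q[:3]; xf,xb,z=q[3:6]; bx=q[6]
    B=np.array(base)+[bx,0,0]
    P=[[xf,-.045,z],[xf,.045,z],[xb,-.045,z],[xb,.045,z]]
    R=[proj('top',S(p,B))-bt,proj('side',S(p,B))-bs,proj('top',S(p,rib))-rt,proj('top',S(p,ptr))-pt,
       proj('top',S(p,P))-[c(740,180),c(45,222),c(740,262),c(50,312)],
       proj('side',S(p,[P[0],P[2]]))-[d(195,280),d(150,290)]]
    if full: 
        for a in R: print(a.round(2).tolist())
    return np.concatenate(R).ravel()
s=least_squares(f,[*p0,.04,.03,.12,0],loss='soft_l1',x_scale=[.01,.01,.1,.01,.01,.01,.01]);print(s.x.round(4),s.cost, np.degrees(s.x[2]));f(s.x,True)
p=s.x[:3]
np.save('p.npy',p)
# handle edges
for q in [(225,172),(355,262),(180,210),(315,325),(186,178),(350,305)]:
    w=atz('top',ct(*q),.196)-[*p[:2],0]; a=-p[2]; print(q,(np.cos(a)*w[0]-np.sin(a)*w[1]).round(4),(np.sin(a)*w[0]+np.cos(a)*w[1]).round(4))
E
```

```text
[5.043e-01 5.460e-02 4.740e-02 3.080e-02 1.980e-02 1.286e-01 3.000e-04] 8.56385189630844 2.717914126435488
[[-0.54, 0.32], [0.87, -0.26], [-0.2, 0.76], [-0.93, 0.51]]
[[-1.25, -1.76], [2.77, -1.38], [-0.17, -0.23], [0.6, -1.74]]
[[0.43, -0.12], [0.6, 0.05]]
[[-0.12, 0.23], [0.41, -0.23]]
[[0.12, 0.25], [0.0, 0.54], [0.56, 0.43], [-0.06, 0.14]]
[[1.28, -0.21], [0.82, -0.02]]
(225, 172) 0.0177 0.01
(355, 262) -0.0077 -0.0219
(180, 210) 0.0086 0.0221
(315, 325) -0.0231 -0.0107
(186, 178) 0.0168 0.0201
(350, 305) -0.0186 -0.0199
```

```bash
python3 - <<'E'
from h import *
import cv2
p=np.load('p.npy')
print('top of panel side ref', proj('side',S(p,[[.0308,-.045,.1286],[.0308,.045,.1286]])).round(1).tolist(), 'ptr near end',proj('side',S(p,[[.048,-.012,.044],[.048,-.012,.036]])).round(1).tolist())
for z in np.arange(.065,.111,.005):
    pts=[[.047,.020,z+.006],[.047,.040,z+.006]]
    print(z.round(3),'top',proj('top',S(p,pts)).round(1).tolist(),'side',proj('side',S(p,pts+[[.047,.02,z-.006],[.047,.04,z-.006]])).round(1).tolist())
b=cv2.imread("pics/side0.png")[205:240,290:320]; b=cv2.convertScaleAbs(b,alpha=1.6,beta=-30); cv2.imwrite("pics/side0e.png",cv2.resize(b,(510,595),interpolation=cv2.INTER_NEAREST))
b=cv2.imread("pics/top0.png")[254:276,256:300]; cv2.imwrite("pics/top0e.png",cv2.resize(b,(792,396),interpolation=cv2.INTER_NEAREST))
E
```

```text
top of panel side ref [[308.6, 232.0], [292.3, 205.0]] ptr near end [[311.0, 253.7], [311.0, 256.7]]
0.065 top [[274.5, 261.6], [263.3, 262.3]] side [[304.8, 233.7], [301.4, 227.9], [304.9, 238.4], [301.5, 232.6]]
0.07 top [[274.3, 261.2], [263.1, 261.9]] side [[304.8, 231.8], [301.4, 226.0], [304.9, 236.5], [301.4, 230.6]]
0.075 top [[274.1, 260.8], [262.8, 261.5]] side [[304.8, 229.8], [301.3, 224.0], [304.8, 234.5], [301.4, 228.7]]
0.08 top [[273.9, 260.3], [262.6, 261.1]] side [[304.8, 227.8], [301.3, 222.1], [304.8, 232.6], [301.4, 226.8]]
0.085 top [[273.8, 259.9], [262.4, 260.7]] side [[304.7, 225.8], [301.3, 220.1], [304.8, 230.6], [301.3, 224.8]]
0.09 top [[273.6, 259.5], [262.1, 260.3]] side [[304.7, 223.8], [301.2, 218.1], [304.8, 228.6], [301.3, 222.8]]
0.095 top [[273.4, 259.1], [261.9, 259.8]] side [[304.7, 221.8], [301.2, 216.1], [304.7, 226.6], [301.3, 220.9]]
0.1 top [[273.2, 258.6], [261.6, 259.4]] side [[304.7, 219.7], [301.2, 214.0], [304.7, 224.6], [301.2, 218.9]]
0.105 top [[273.1, 258.2], [261.4, 259.0]] side [[304.6, 217.7], [301.1, 212.0], [304.7, 222.6], [301.2, 216.9]]
0.11 top [[272.9, 257.8], [261.1, 258.5]] side [[304.6, 215.6], [301.1, 209.9], [304.7, 220.6], [301.2, 214.8]]
```

View pics/side0e.png

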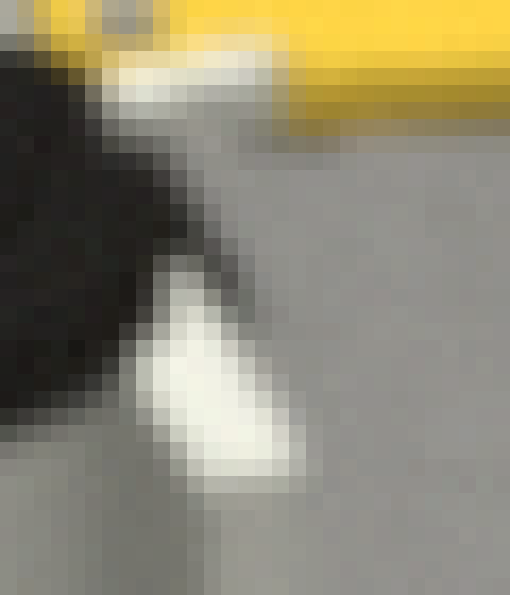

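View pics/top0e.png

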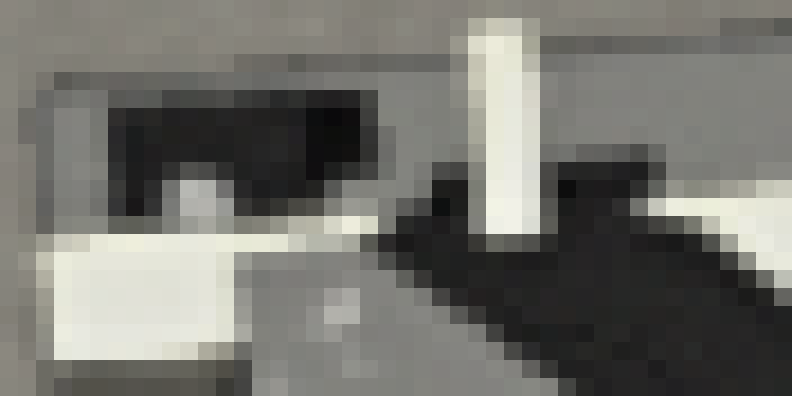

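>>> step_arm --pt "0 0 0 0 0 -35 1" --pt "0 0 0 0 0 -35 1" --pt "0 0 0 27.3 -28.8 0 1" --pt "0 0 0 27.3 -28.8 0 1" --pt "0 0 0 27.3 -28.8 0 1" --pt "0 0 0 27.3 -28.8 0 1" --pt "0 0 0 27.3 -28.8 0 1" --pt "0 0 0 27.3 -28.8 0 1" --pt "0 0 0 27.3 -28.8 0 1" --pt "0 0 0 27.3 -28.8 0 1" --squeeze 50

```text
time_s: 1.1
tcp_pos: [0.4031, 0.3062, 0.2938]
eef_rot: [-179.9, -0.7, -114.9]
contact_force: [2.0, 0.9, 0.9]
gripper_width: 0.0877
```

>>> step_arm --pt "0 0 0 25 -27 0 1" --pt "0 0 0 25 -27 0 1" --pt "0 0 0 25 -27 0 1" --pt "0 0 0 25 -27 0 1" --pt "0 0 0 25 -27 0 1" --pt "0 0 0 25 -27 0 1" --pt "0 0 0 18 -20 0 1" --pt "0 0 0.12 10 -10 0 1" --pt "0 0 0.12 0 0 0 1" --pt "0 0 0.12 0 0 0 1"

```text
time_s: 2.1
tcp_pos: [0.5034, 0.0472, 0.2942]
eef_rot: [-179.8, -0.8, -136.4]
contact_force: [-0.2, -0.7, -0.3]
gripper_width: 0.0879
```

>>> step_arm --pt "0 0 0.14 0 0 0 1" --pt "0 0 0.14 0 0 0 1" --pt "0 0 0.14 0 0 0 1" --pt "0 0 0.14 0 0 0 1" --pt "0 0 0.14 0 0 0 1" --pt "0 0 0.14 0 0 0 1" --pt "0 0 0.14 0 0 0 1" --pt "0 0 0.14 0 0 0 1" --pt "0 0 0.14 0 0 0 1" --pt "0 0 0.14 0 0 0 1"

```text
time_s: 3.1
tcp_pos: [0.5007, 0.0457, 0.2905]
eef_rot: [-178.8, -0.2, 139.8]
contact_force: [0.7, 0.7, 0.0]
gripper_width: 0.0874
```

```bash
python3 - <<'E'
from h import *
import cv2
for n in("side","top"):
    cv2.imwrite(f"pics/{n}1.png",r.capture(n)[:,:,::-1])
s=r.get_state();print(s['time_s'],s['tcp_pos'],s['eef_rot'],s['joints'])
E
```

```text
3.2 [0.50070998 0.04575025 0.29056013] [-178.8242995    -0.18382246  140.06353571] [ 27.86795805   2.57606891 -13.99028345   0.28416194 -74.59185236
 -67.88080528]
```

View pics/side1.png

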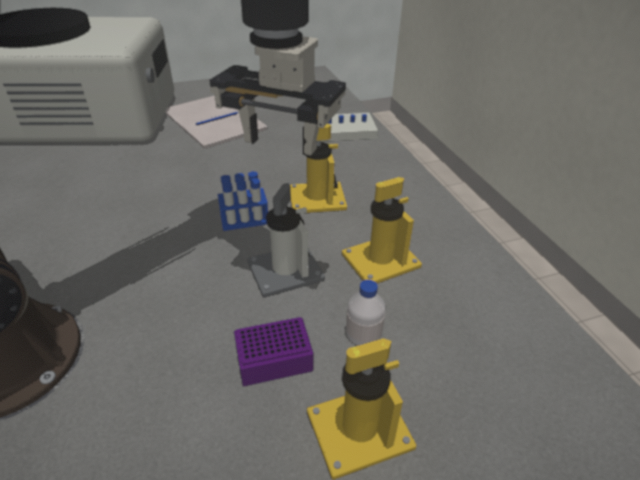

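```bash
python3 - <<'E'
from h import *
print(proj('side',[.5007,.0457,.29]),proj('top',[.5007,.0457,.29]))
E
```

```text
[[280.35112846 146.53351004]] [[287.88630776 274.12280093]]
```

View pics/top1.png

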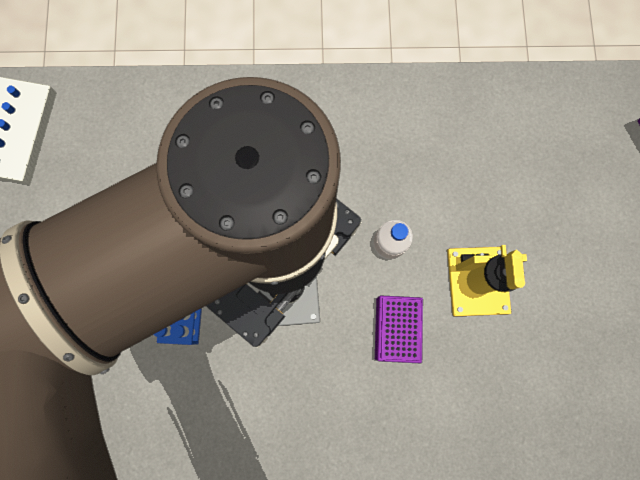

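>>> step_arm --pt "-0.02 0 -0.02 3 9 0 1" --pt "0 0 0 0 0 0 1"

```text
time_s: 3.4
tcp_pos: [0.5044, 0.0552, 0.2901]
eef_rot: [179.9, -0.2, 141.7]
contact_force: [0.5, -0.4, -0.0]
gripper_width: 0.0876
```

>>> step_arm --pt "0 0 0 0 0 25 1" --pt "0 0 0 0 0 25 1" --pt "0 0 0 0 0 25 1" --pt "0 0 0 0 0 20 1" --pt "0 0 0 0 0 10 1" --pt "0 0 0 0 0 0 1"

```text
time_s: 4.0
tcp_pos: [0.5052, 0.0567, 0.1829]
eef_rot: [179.7, -0.1, 142.7]
contact_force: [0.6, -0.4, -0.3]
gripper_width: 0.0874
```

```bash
python3 - <<'E'
from h import *
import cv2
a=r.capture('side')[:,:,::-1][90:310,200:360]; cv2.imwrite("pics/side2.png",cv2.resize(a,(436,600),interpolation=cv2.INTER_CUBIC))
s=r.get_state();print(s['time_s'],s['tcp_pos'],s['eef_rot'],s['contact_force'])
E
```

```text
4.05 [0.50566588 0.05687445 0.18377357] [ 1.79662627e+02 -6.54745002e-02  1.42736486e+02] [-0.2229588   0.49456386  0.38963324]
```

View pics/side2.png

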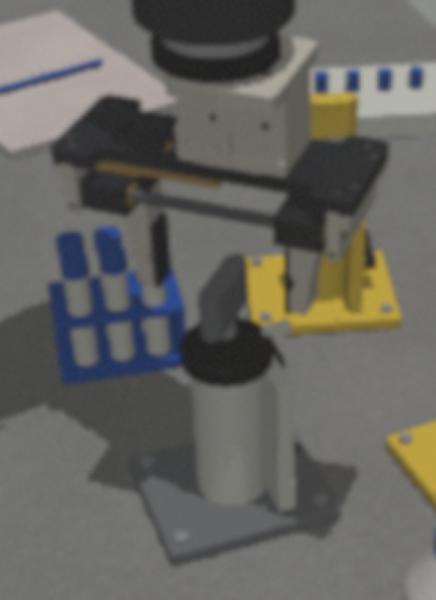

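>>> step_arm --pt "0 0 0.026 0 -2.5 10 1" --pt "0 0 0 0 0 10 1" --pt "0 0 0 0 0 0 1" --pt "0 0 0 0 0 0 -1" --pt "0 0 0 0 0 0 -1" --pt "0 0 0 0 0 0 -1" --pt "0 0 0 0 0 0 -1" --pt "0 0 0 0 0 0 -1" --pt "0 0 0 0 0 0 -1" --pt "0 0 0 0 0 0 -1" --squeeze 40

```text
time_s: 5.05
tcp_pos: [0.5065, 0.0557, 0.166]
eef_rot: [179.3, 0.1, 141.2]
contact_force: [-0.5, -0.9, -0.0]
gripper_width: 0.0372
```

>>> step_arm --pt "0 0 0 0 0 0 -1" --pt "0 0 0 0 0 0 -1" --pt "0 0 0 0 0 0 -1" --pt "0 0 0 0 0 0 -1" --pt "0 0 0 0 0 0 -1"

```text
time_s: 5.55
tcp_pos: [0.5042, 0.0578, 0.1661]
eef_rot: [179.3, -0.1, 141.2]
contact_force: [-0.1, -0.7, -1.1]
gripper_width: 0.0155
```

>>> step_arm --pt "0 0 0.08 0 0 0 -1" --pt "0 0 0.08 0 0 0 -1" --pt "0 0 0.08 0 0 0 -1" --pt "0 0 0.08 0 0 0 -1" --pt "0 0 0 0 0 0 -1"

```text
time_s: 6.05
tcp_pos: [0.5047, 0.0571, 0.1661]
eef_rot: [179.4, -0.3, 122.3]
contact_force: [-1.5, 1.7, 1.0]
gripper_width: 0.0158
```

>>> step_arm --pt "0 0 0.085 0 0 0 -1" --pt "0 0 0.085 0 0 0 -1" --pt "0 0 0.085 0 0 0 -1" --pt "0 0 0.085 0 0 0 -1" --pt "0 0 0.085 0 0 0 -1" --pt "0 0 0.085 0 0 0 -1" --pt "0 0 0 0 0 0 -1"

```text
time_s: 6.75
tcp_pos: [0.5049, 0.0564, 0.1661]
eef_rot: [179.6, -0.4, 93.1]
contact_force: [-0.1, 2.6, 0.6]
gripper_width: 0.0161
```

```bash
python3 - <<'E'
from h import *
import cv2
im=r.capture('side')[:,:,::-1]; cv2.imwrite("pics/side3f.png",im)
a=im[110:310,220:350]; cv2.imwrite("pics/side3.png",cv2.resize(a,(390,600),interpolation=cv2.INTER_CUBIC))
s=r.get_state();print(s['time_s'],s['tcp_pos'],s['eef_rot'],s['contact_force'],s['moment'],s['joints'])
E
```

```text
6.8 [0.50490428 0.05642704 0.16605209] [179.62426605  -0.37838953  93.2006028 ] [-1.54193673  1.95180039  0.58680464] [-0.04691384  0.08466348 -0.02245109] [  28.41058959    7.45120755  -25.27435399   -0.21793106  -56.77351014
 -115.092609  ]
```

View pics/side3.png

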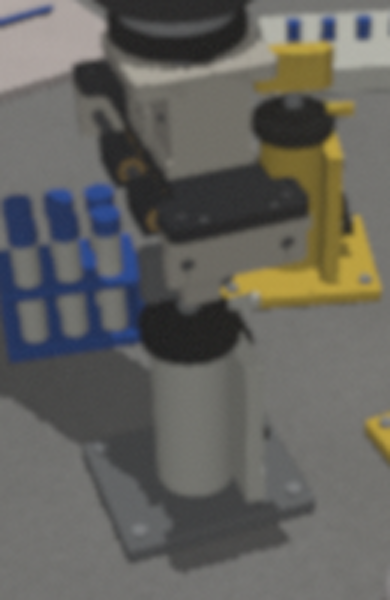

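>>> step_arm --pt "0 0 0 0 0 -5 -1" --pt "0 0 0 0 0 -5 -1" --pt "0 0 0 0 0 -5 -1" --pt "0 0 0 0 0 0 -1" --squeeze 55

```text
time_s: 7.2
tcp_pos: [0.5045, 0.0565, 0.1799]
eef_rot: [179.7, -0.4, 93.6]
contact_force: [2.4, 1.6, -8.7]
gripper_width: 0.0154
```

>>> step_arm --pt "0 0 0.005 0 0 -6 -1" --pt "0 0 0.005 0 0 -6 -1" --pt "0 0 0 0 0 -6 -1" --pt "0 0 0 0 0 -6 -1" --pt "0 0 0 0 0 -6 -1" --pt "0 0 0 0 0 -6 -1" --pt "0 0 0 0 0 0 -1"

```text
time_s: 7.9
tcp_pos: [0.5043, 0.0564, 0.218]
eef_rot: [179.7, -0.4, 93.0]
contact_force: [4.3, 1.4, -12.1]
gripper_width: 0.0158
```

```bash
python3 - <<'E'
from h import *
import cv2
im=r.capture('side')[:,:,::-1]; cv2.imwrite("pics/side4f.png",im)
a=im[200:260,280:325]; cv2.imwrite("pics/side4.png",cv2.resize(a,(450,600),interpolation=cv2.INTER_CUBIC))
s=r.get_state();print(s['time_s'],s['tcp_pos'],s['eef_rot'],s['contact_force'],s['moment'])
E
```

```text
7.95 [0.50433357 0.05646459 0.21759177] [179.74688258  -0.42746528  93.03698951] [  4.44637832   0.79654645 -12.72885337] [-0.17616347 -2.28193038  0.00501096]
```

View pics/side4.png

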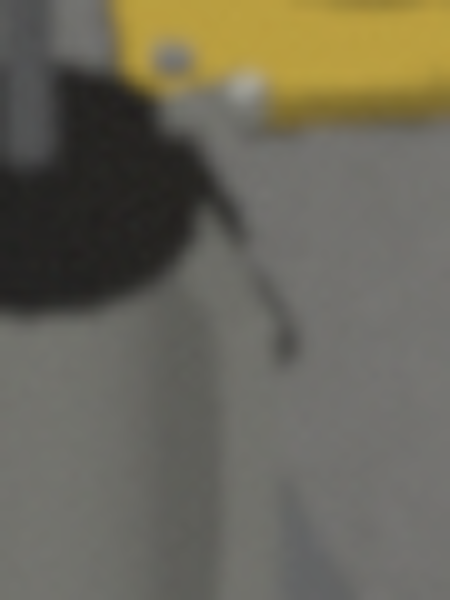

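```bash
python3 - <<'E'
from h import *
import cv2
p=np.load('p.npy')
for fn in('side0','side4f'):
    g=cv2.cvtColor(cv2.imread(f'pics/{fn}.png'),cv2.COLOR_BGR2GRAY)
    print(fn); print('      ',*range(294,316))
    for v in range(211,240): print(v,g[v,294:316].tolist())
z=.0916
P=np.array([[.048,y,z+s*.004] for y in(.012,-.012) for s in(1,-1)])
print('ptr',proj('side',S(p,P)).round(2).tolist())
for zm in(.09,.095,.1):
    print(zm,'blk top front',proj('side',S(p,[[.047,.04,zm+.006],[.047,.02,zm+.006],[.047,.02,zm-.006],[.047,.014,zm+.006],[.047,.014,zm]])).round(2).tolist())
E
```

```text
side0
       294 295 296 297 298 299 300 301 302 303 304 305 306 307 308 309 310 311 312 313 314 315
211 [46, 70, 104, 123, 129, 126, 121, 114, 110, 109, 110, 108, 105, 103, 101, 100, 101, 102, 101, 98, 98, 98]
212 [43, 55, 82, 96, 103, 106, 109, 112, 110, 107, 102, 99, 96, 95, 93, 96, 100, 101, 102, 101, 99, 98]
213 [41, 46, 63, 74, 80, 89, 101, 109, 112, 106, 100, 97, 93, 95, 93, 96, 103, 107, 107, 107, 106, 106]
214 [39, 43, 46, 49, 56, 71, 90, 105, 108, 108, 104, 103, 103, 102, 102, 104, 108, 109, 110, 110, 110, 110]
215 [40, 40, 40, 42, 44, 56, 77, 96, 108, 109, 110, 108, 108, 109, 109, 109, 109, 110, 109, 110, 110, 109]
216 [40, 40, 41, 40, 40, 45, 64, 86, 102, 107, 108, 108, 109, 109, 110, 110, 109, 109, 109, 109, 110, 108]
217 [39, 41, 40, 38, 41, 42, 51, 73, 94, 105, 108, 109, 108, 109, 109, 110, 110, 110, 110, 111, 110, 107]
218 [42, 41, 40, 40, 40, 38, 44, 62, 85, 102, 107, 108, 110, 110, 109, 109, 109, 110, 111, 110, 110, 108]
219 [40, 42, 39, 38, 40, 47, 57, 61, 71, 91, 103, 109, 110, 110, 110, 108, 108, 109, 111, 111, 110, 110]
220 [39, 41, 40, 39, 43, 67, 89, 83, 67, 7
[... 5030 characters left out ...]
 93, 95, 99, 107, 111, 112, 111, 111, 108, 108, 110, 113, 113, 113, 113, 113, 114]
238 [102, 97, 94, 94, 93, 94, 94, 99, 107, 111, 112, 112, 113, 112, 113, 112, 113, 112, 114, 114, 113, 114]
239 [101, 97, 96, 94, 93, 93, 94, 99, 106, 111, 111, 112, 111, 112, 113, 113, 113, 113, 114, 113, 114, 114]
ptr [[306.61, 226.2], [306.64, 229.41], [310.99, 233.4], [311.0, 236.64]]
0.09 blk top front [[301.22, 218.07], [304.71, 223.8], [304.76, 228.61], [305.77, 225.56], [305.8, 227.98]]
0.095 blk top front [[301.19, 216.05], [304.68, 221.78], [304.74, 226.62], [305.75, 223.53], [305.78, 225.96]]
0.1 blk top front [[301.15, 214.03], [304.66, 219.74], [304.71, 224.61], [305.73, 221.49], [305.75, 223.94]]
```

>>> step_arm --pt "0 0 0 0 0 -3 -1" --pt "0 0 0 0 0 -3 -1" --pt "0 0 0 0 0 0 -1"

```text
time_s: 8.25
tcp_pos: [0.5042, 0.0565, 0.2229]
eef_rot: [179.8, -0.4, 93.0]
contact_force: [5.5, 0.8, -13.3]
gripper_width: 0.0156
```

```bash
cat > fit.py <<'E'
from h import *
import cv2
from scipy.optimize import minimize
p=np.load('p.npy'); SS=8; U0,V0,W,H=290,205,30,60
def hull(P3,du,dv):
    q=proj('side',S(p,P3))+[du,dv]; q=(q-[U0,V0]+.5)*SS-.5
    m=np.zeros((H*SS,W*SS),np.uint8); cv2.fillPoly(m,[cv2.convexHull(np.round(q*16).astype(np.int32))],1,shift=4); return m
def box(x,y,z): return [[a,b,c] for a in x for b in y for c in z]
def dn(m,s): return cv2.resize(cv2.GaussianBlur(m.astype(np.float32),(0,0),s*SS),(W,H),interpolation=cv2.INTER_AREA)
def masks(du,dv,zp,zm,xm):
    ptr=hull(box((.036,.048),(-.012,.012),(zp-.004,zp+.004)),du,dv)
    blk=hull(box((xm-.016,xm),(.02,.04),(zm-.006,zm+.006)),du,dv)|hull(box((xm-.016,xm),(.02,),(zm-.006,zm+.006))+box((xm-.016,xm),(.014,),(zm,)),du,dv)
    return ptr,blk
pan=lambda du,dv:hull(box((.0198,.0308),(-.045,.045),(.014,.1286)),du,dv)
E
python3 - <<'E'
from fit import *
s=r.get_state();print(s['time_s'],s['tcp_pos'],s['eef_rot'],s['contact_force'])
cv2.imwrite("pics/side5f.png",r.capture('side')[:,:,::-1])
g=lambda n:cv2.cvtColor(cv2.imread(f'pics/{n}.png'),cv2.COLOR_BGR2GRAY)[V0:V0+H,U0:U0+W].astype(float)
I={'side0':(g('side0'),.040),'side4f':(g('side4f'),.0916),'side5f':(g('side5f'),.040+s['tcp_pos'][2]-.1661)}
# pointer from difference with other image
def ptrcost(q,n,full=False):
    du,dv,zp,bl=q
    ptr=hull(box((.036,.048),(-.012,.012),(zp-.004,zp+.004)),du,dv); vis=ptr&~pan(du,dv)&1
    return vis
for n,(im,zp) in I.items():
    best=[]
    v=np.arange(H)[:,None]+V0; u=np.arange(W)[None]+U0
    vc=254 if n=='side0' else proj('side',S(p,[[.048,-.003,zp]]))[0,1]
    bg=112 if n!='side0' else 110
    roi=(abs(v-vc)<8)&(u>=304+(v>232))&(u<316)
    if n!='side0': roi&=(v>=226)
    for du in np.arange(-2.4,-.5,.1):
        for dz in np.arange(-.006,.0061,.001):
          for bl in(.6,.9):
            vis=dn(ptrcost((du,0,zp+dz,0),n),bl)
            A=np.c_[vis[roi],np.ones(roi.sum())]; co,res,_,_=np.linalg.lstsq(A,im[roi],rcond=None)
            best.append((res[0],du,dz,bl,*co))
    best.sort(); print(n,zp,[np.round(b,4).tolist() for b in best[:4]])
E
```

```text
8.25 [0.50424323 0.0564645  0.22289275] [179.77590958  -0.42886489  93.03312228] [  5.48458871   0.7872626  -13.2732577 ]
side0 0.04 [[4877.6441, -0.9, 0.001, 0.9, -45.2068, 105.6143], [4889.0809, -1.0, 0.001, 0.9, -43.6284, 105.6544], [4967.575, -0.8, 0.001, 0.9, -45.8397, 105.557], [4998.665, -1.1, 0.001, 0.9, -43.349, 105.6327]]
side4f 0.0916 [[486.5247, -1.6, 0.001, 0.9, -35.1827, 113.5589], [500.1597, -1.6, 0.002, 0.9, -33.6398, 113.5276], [500.6947, -1.7, 0.002, 0.9, -35.0548, 113.4686], [508.6149, -1.7, 0.001, 0.9, -36.7511, 113.493]]
side5f 0.09679275073244123 [[503.1373, -1.5, 0.002, 0.6, -35.7437, 113.0573], [524.9814, -1.7, 0.002, 0.6, -35.6278, 113.0356], [555.533, -1.6, 0.002, 0.6, -35.0507, 113.124], [653.8446, -1.7, 0.003, 0.6, -34.8704, 112.9643]]
```

```bash
python3 - <<'E'
from fit import *
g=lambda n:cv2.cvtColor(cv2.imread(f'pics/{n}.png'),cv2.COLOR_BGR2GRAY)[V0:V0+H,U0:U0+W].astype(float)
v=np.arange(H)[:,None]+V0; u=np.arange(W)[None]+U0
roi=(v>=217)&(v<=225)&(u>=301)&(u<=309)
for n in('side0','side4f','side5f'):
  im=g(n); 
  if n=='side5f': roi=roi&(v<=223)
  for xm in(None,.047,.049):
    best=[]
    for x in ([.044,.045,.046,.047,.048,.049,.050] if xm is None else [xm]):
     for zm in np.arange(.086,.108,.001):
      for dup in(-1.6,-1.1,-.6) if n=='side0' else (-1.6,):
       pm=pan(dup,0)
       _,blk=masks(-1.6,0,.04,zm,x)
       for bl in(.6,.8):
        a=dn(blk&~pm&1,bl);b=dn(pm,bl)
        A=np.c_[a[roi],b[roi],np.ones(roi.sum())];co,res,_,_=np.linalg.lstsq(A,im[roi],rcond=None)
        best.append((res[0],x,zm,dup,bl,*co))
    best.sort();print(n,xm,[np.round(b,3).tolist() for b in best[:4]])
E
python3 - <<'E'
import cv2
b=cv2.imread("pics/side5f.png")[205:245,290:320]; b=cv2.convertScaleAbs(b,alpha=1.6,beta=-30); cv2.imwrite("pics/side5e.png",cv2.resize(b,(450,600),interpolation=cv2.INTER_CUBIC))
E
```

```text
Traceback (most recent call last):
IndexError: index 0 is out of bounds for axis 0 with size 0
```

View pics/side5e.png

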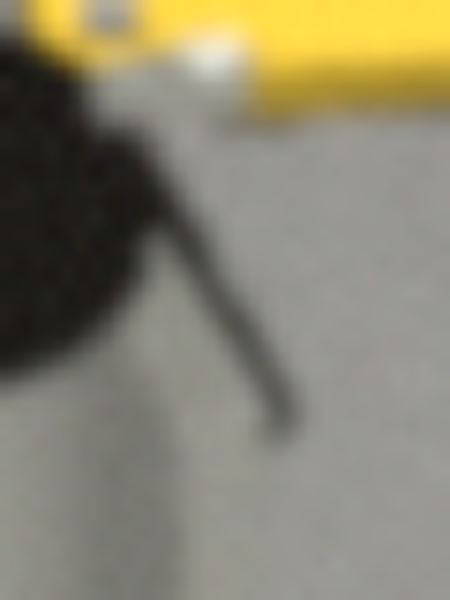

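```bash
python3 - <<'E'
from fit import *
g=lambda n:cv2.cvtColor(cv2.imread(f'pics/{n}.png'),cv2.COLOR_BGR2GRAY)[V0:V0+H,U0:U0+W].astype(float)
v=np.arange(H)[:,None]+V0; u=np.arange(W)[None]+U0
for n in('side0','side4f'):
  im=g(n); roi=(v>=217)&(v<=225)&(u>=301)&(u<=309)
  for xm in(None,.046,.047,.048,.049):
    best=[]
    for x in ([.044,.045,.046,.047,.048,.049,.050] if xm is None else [xm]):
     for zm in np.arange(.086,.108,.001):
      for dup in(-1.6,-1.1,-.6):
       pm=pan(dup,0)
       _,blk=masks(-1.6,0,.04,zm,x)
       for bl in(.6,.8):
        a=dn(blk&~pm&1,bl);b=dn(pm,bl)
        A=np.c_[a[roi],b[roi],np.ones(roi.sum())];co=np.linalg.lstsq(A,im[roi],rcond=None)[0]
        best.append((((A@co-im[roi])**2).sum(),x,zm,dup,bl,*co))
    best.sort();print(n,xm,[np.round(b,3).tolist() for b in best[:3]])
E
```

```text
Traceback (most recent call last):
  File "fit.py", line 12, in masks
    blk=hull(box((xm-.016,xm),(.02,.04),(zm-.006,zm+.006)),du,dv)|hull(box((xm-.016,xm),(.02,),(zm-.006,zm+.006))+box((xm-.016,xm),(.014,),(zm,)),du,dv)
                                                                  ~~~~^^^^^^^^^^^^^^^^^^^^^^^^^^^^^^^^^^^^^^^^^^^^^^^^^^^^^^^^^^^^^^^^^^^^^^^^^^^^^^^^^^
  File "fit.py", line 6, in hull
    q=proj('side',S(p,P3))+[du,dv]; q=(q-[U0,V0]+.5)*SS-.5
      ~~~~^^^^^^^^^^^^^^^^
  File "h.py", line 7, in proj
    f,cx,cy,V=cam(n); p=np.atleast_2d(P)@V[:3,:3].T+V[:3,3]
              ~~~^^^
  File "h.py", line 5, in cam
    c=r.camera_info(n); f=240/np.tan(np.radians(c['vertical_fov'])/2); return f,c['cx'],c['cy'],np.array(c['view'])
ValueError: time passes only in moves, steps and waits
```

```bash
python3 - <<'E'
s=open('h.py').read()
s=s.replace("def cam(n):","import functools\n@functools.lru_cache(None)\ndef cam(n):")
open('h.py','w').write(s)
E
python3 - <<'E'
from fit import *
g=lambda n:cv2.cvtColor(cv2.imread(f'pics/{n}.png'),cv2.COLOR_BGR2GRAY)[V0:V0+H,U0:U0+W].astype(float)
v=np.arange(H)[:,None]+V0; u=np.arange(W)[None]+U0
for n in('side0','side4f'):
  im=g(n); roi=(v>=217)&(v<=225)&(u>=301)&(u<=309)
  best=[]
  for x in [.044,.045,.046,.047,.048,.049,.050]:
     for zm in np.arange(.086,.108,.001):
       _,blk=masks(-1.6,0,.04,zm,x)
       for dup in(-1.6,-1.1,-.6):
        pm=pan(dup,0)
        for bl in(.6,.8):
         a=dn(blk&~pm&1,bl);b=dn(pm,bl)
         A=np.c_[a[roi],b[roi],np.ones(roi.sum())];co=np.linalg.lstsq(A,im[roi],rcond=None)[0]
         best.append((((A@co-im[roi])**2).sum(),x,zm,dup,bl,*co))
  best.sort()
  for xm in(None,.046,.047,.048,.049): print(n,xm,[np.round(b,3).tolist() for b in best if xm in(None,b[1])][:3])
E
```

```text
side0 None [[764.455, 0.047, 0.099, -0.6, 0.8, -67.018, 55.848, 108.29], [818.094, 0.047, 0.098, -0.6, 0.8, -73.381, 57.854, 107.968], [883.067, 0.046, 0.1, -0.6, 0.8, -80.508, 57.143, 107.15]]
side0 0.046 [[883.067, 0.046, 0.1, -0.6, 0.8, -80.508, 57.143, 107.15], [925.333, 0.046, 0.101, -0.6, 0.8, -72.823, 55.198, 107.411], [1096.838, 0.046, 0.099, -0.6, 0.8, -92.26, 59.414, 106.736]]
side0 0.047 [[764.455, 0.047, 0.099, -0.6, 0.8, -67.018, 55.848, 108.29], [818.094, 0.047, 0.098, -0.6, 0.8, -73.381, 57.854, 107.968], [912.841, 0.047, 0.1, -0.6, 0.8, -60.939, 53.501, 108.568]]
side0 0.048 [[1438.37, 0.048, 0.097, -0.6, 0.8, -60.191, 55.357, 108.981], [1457.1, 0.048, 0.098, -0.6, 0.8, -55.849, 53.47, 109.326], [1540.339, 0.048, 0.1, -1.1, 0.8, -41.338, 63.933, 109.406]]
side0 0.049 [[2432.818, 0.049, 0.099, -1.1, 0.8, -37.005, 62.102, 110.147], [2493.394, 0.049, 0.1, -1.1, 0.8, -36.151, 60.846, 110.255], [2588.581, 0.049, 0.095, -0.6, 0.8, -54.172, 54.194, 109.332]]
side4f None [[479.121, 0.047, 0.098, -0.6, 0.8, -79.329, -5.806, 111.92], [510.312, 0.047, 0.1, -1.1, 0.8, -59.868, -4
[... 170 characters left out ...]
01, -1.1, 0.8, -68.784, -1.967, 110.901], [866.565, 0.046, 0.099, -0.6, 0.8, -99.583, -4.14, 110.577]]
side4f 0.047 [[479.121, 0.047, 0.098, -0.6, 0.8, -79.329, -5.806, 111.92], [510.312, 0.047, 0.1, -1.1, 0.8, -59.868, -4.043, 112.242], [510.916, 0.047, 0.099, -0.6, 0.8, -72.281, -7.996, 112.248]]
side4f 0.048 [[1098.314, 0.048, 0.098, -1.1, 0.8, -55.296, -3.98, 113.131], [1139.916, 0.048, 0.099, -1.6, 0.8, -49.782, 1.348, 113.198], [1173.188, 0.048, 0.099, -1.1, 0.8, -52.924, -6.095, 113.386]]
side4f 0.049 [[2416.556, 0.049, 0.097, -1.6, 0.8, -45.764, 0.093, 113.882], [2417.97, 0.049, 0.096, -1.1, 0.8, -50.685, -5.222, 113.577], [2430.22, 0.049, 0.098, -1.6, 0.8, -44.785, -1.641, 114.209]]
```

>>> step_arm --pt "0 0 0 0 0 0 -1" --pt "0 0 0 0 0 0 -1" --pt "0 0 0 0 0 0 -1" --pt "0 0 0 0 0 0 -1" --pt "0 0 0 0 0 0 -1" --pt "0 0 0 0 0 0 -1"

```text
time_s: 8.9
tcp_pos: [0.5043, 0.0565, 0.2219]
eef_rot: [179.8, -0.4, 93.0]
contact_force: [5.0, 1.3, -12.4]
gripper_width: 0.0156
```

```bash
python3 - <<'E'
from h import *
import cv2
im=r.capture('side')[:,:,::-1]; cv2.imwrite("pics/side6f.png",im)
s=r.get_state();print(s['time_s'],s['tcp_pos'],s['eef_rot'],s['contact_force'],s['gripper_width'])
E
```

```text
8.95 [0.50427463 0.05647186 0.22186389] [179.80592386  -0.4164349   93.02958491] [  4.77049728   2.16600385 -13.33126828] 0.015533847720880773
```

View pics/side6f.png

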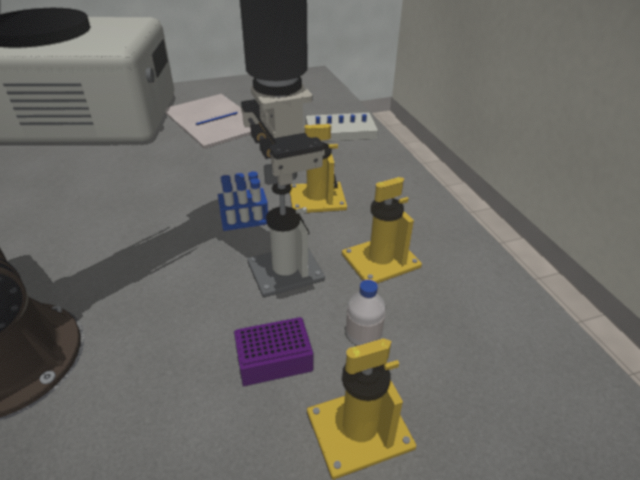

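>>> step_arm --pt "0 0 0 0 0 -2 -1" --pt "0 0 0 0 0 0 -1"

```text
time_s: 9.15
tcp_pos: [0.5042, 0.0565, 0.2237]
eef_rot: [179.8, -0.4, 93.0]
contact_force: [4.9, 1.6, -13.9]
gripper_width: 0.0159
```

```bash
python3 - <<'E'
from h import *
s=r.get_state();print(s['time_s'],s['tcp_pos'],s['eef_rot'],s['contact_force'],s['gripper_width'],s['qd'])
r.close_job()
s=r.get_state();print(s['time_s'],s['tcp_pos'])
E
```

```text
9.15 [0.50422404 0.05648238 0.22372754] [179.8173742   -0.41805122  93.0295298 ] [  4.85757349   1.56063485 -13.88601855] 0.015910930353753367 [-0.03227248  0.25052503 -0.33996025 -0.10073318  0.50077214  0.10119012]
the job is handed in; nothing more can be done
the job is handed in; nothing more can be done
```

I turned the handle about 48° clockwise, seen from above, with the rod fully in, until the nose was on the rib. I then drew the rod straight up by about 57 mm and handed the job in at 9.15 s, still gripping the handle at the set 55 N. No verdict was reported.

- **Nose on the rib:** the gripper's jaws put the handle at 3.0°, against a stand yaw of 2.7° that I measured from the pictures. The top camera was blocked by the arm, so I could not check the nose from above.
- **Pointer level:** from the gripper's rise, the pointer ended about 97.6 mm above the bench. Fitting the side view puts the marker at about 97 mm, and I trust that to roughly 2–3 mm, within the 6 mm allowed. Only a sliver of the marker shows past the panel. In the side view at 96.8 mm, the pointer and marker lined up.
- **Grip and hold:** the vertical pull of 13 to 14 N matches the stated spring force plus the rod's weight, and nothing suggested slipping. While holding, the arm crept down 1 mm over 0.6 s, so I added 2 mm just before handing in.
- **Surroundings:** the last full picture showed the tip box, bottle and tube rack where they had stood. The marker sliver had not moved in the close-ups I compared.

The side camera fit was off by about 1.6 pixels against the pointer's known position, and I corrected for that when estimating the marker's height.

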